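# Hang the parts basket in the rim notch of the rinse tank

### The arm

A 6-joint arm with a two-finger parallel gripper is mounted at the origin on the work surface. World frame = base frame: x ahead of the robot, y to its left, z up, the work surface at z = 0. Lengths are in m, angles in rad, forces in N, time in s.
With the tool pointing down it reaches from about 0.325 to 0.925 m from the base axis. Payload 3.1 kg.
Tool frame: the origin (TCP) lies at the very end of the fingers, on their centre line; the grasp point (between the pads) lies 19 mm behind it; z points along the fingers, y is the line along which they close (so a half turn about z gives the same grasp; the last joint's range is limited). The gripper opens to 85 mm and grips with 20 to 120 N. Pads are 22 mm wide; open, the fingers measure 114 mm over their backs; the gripper's body (76 mm by 85 mm) begins 54 mm behind the grasp point. The pads swing forward as they close: fully open they stand 13 mm farther back than shut.
Start: joints at [-1.457, 0.217, 1.613, -0, 1.311, -0.112], TCP at [0.14, -0.609, 0.231] pointing down, gripper open.
Joint ranges: [-2.75, 2.75], [-0.78, 2.1], [0.31, 2.55], [-1.13, 4.27], [0.13, 2.63], [-2.58, 2.58]. Speed limits (rad/s): [2.79, 2.79, 3.14, 3.14, 3.14, 3.14].

### API

Orientations are given as a unit quaternion [x, y, z, w].
In Python, from bench import robot gives the robot as it stands.
- The arm moves only by the tool servo_tool, never from a script. Its argument "targets" is a list of rows, each a list of 3 entries, a list of its own where there are three numbers: the shift along the tool's x, y, z in cm, then the turn, a rotation vector about the tool's x, y, z in rad, then the opening, from -1 (shut) to 1 (fully open), so that 0 is half open. In form: [[[tx, ty, tz], [ax, ay, az], claw], ...]. A call has 1 to 5 rows; each row is the pose to reach, as a shift and turn from the pose commanded when the call began, along the tool's axes at that moment; what a row does not reach only later rows make up. A row lasts 1/8 s, in which the tool goes at most 62.5 mm and 10.7 degrees, less where a joint would pass 70% of its speed; a pose out of reach is approached as far as the arm can. A call with a gripper value outside its range is refused whole. The fingers move at their own pace and stop on an object; "newtons" is the grip in N (left out, the last holds). Time passes only in rows, so rows that repeat a pose let the fingers close. It gives the time, the measured TCP pose, the force, the opening and the grip force at its end, in the units of the state.
- robot.observe(): the state, without advancing time (a new reading comes with each control period).
- robot.capture(name): name is "scene" or "side" or "wrist"; returns the picture (400x640x3 uint8, blue, green, red); there is no depth.
- robot.camera_model(name): a dict with "camera_matrix" (3x3 intrinsics, pixels), "k1" (the pictures are not rectified: a ray, as slopes to the right and down, at radius r is drawn at 1 + k1 r^2 times it, then the intrinsics apply), "R" (3x3) and "t" (3): a world point X has camera coordinates R X + t. Camera axes: x right, y down, z forward; pixel columns grow to the right and rows downward; lengths in m; the calibration is good to about 2 mm. A picture is of the moment at which its call begins: read the wrist's pose just before it. camera_model takes no time and is no camera call; for the wrist camera it gives the pose at the moment of the call.
- robot.sign_off(): hands the job in; it is judged then, once.
The state is a dict: "time_s": time; "joints": joint angles; "qvel": joint speeds; "joint_efforts": joint torques, N m; "tcp_pos": TCP position; "orientation": TCP orientation; "contact_force": force on the tool from outside, world axes, zero at the start; "torque": the same for the moment, N m; "gripper_width": finger opening in m; "gripper_force": force on a finger pad.
Only numpy, scipy, OpenCV 4.12 (cv2) and the standard library are available. Lean on these libraries where they do the work, as an engineer would, in place of code of your own. Each camera call takes 0.05 s, during which the arm holds its last target. There are 200 camera calls.

### The job

Pick up the little steel parts basket by its black grip and hang it by its own hook over the white strip on the rinse tank's near rim, with the cup inside the tank. Slide the hook gently along the strip until it drops fully into the strip's notch, then let go so that the basket hangs there by itself. Work with a light touch, and leave the tool pot, spool and doming block where they are.

Things in the scene. Friction and masses are not known exactly. Their poses are not given: they have to be found in the camera images.
- basket: loose steel parts basket, 0.12 to 0.25 kg, upright on the bench. Origin: centre of the cup's underside; z up. Cup round, 72 mm across, 40 mm high. On its -x side a flat shank, 16 mm wide in y, outer face at x = -40 mm, rises to a square hook that bends over towards -x and down again, with a black grip on top, 130 mm high in all
- hook (a point): middle of the underside of the hook's bridge (the face that rests on the rim), 78 mm above the cup's underside, at basket x = -46 mm; axes as the basket. Hook 16 mm wide in y; gap between shank and outer leg 12 mm in x; outer leg 4 mm thick, reaching 26 mm below the bridge, its tip flared a few mm outward; bridge 4 mm thick
- grip (a point): point in the basket's black grip, 114 mm above the cup's underside, 36 mm straight above hook; axes as the basket. Grip 12 mm thick in x, 30 mm wide in y, from 94 to 130 mm above the cup's underside, on a 14 mm wide neck. Pinch it across x with the fingertips no lower than 94 mm, so that they clear the strip when the hook is in the notch
- tank: open rectangular stainless rinse tank, empty, fixed to the bench: 134 mm (x) by 220 mm (y), 90 mm high, walls and floor 4 to 5 mm. Origin: centre of its underside; z up; -x is the near wall, which faces the robot. On the near wall's top sits a white plastic strip 160 mm long in y and 8 mm thick in x, centred on the wall; straight top 108 mm above the bench, lower edge 82 mm
- rim (a point): fixed point over the near wall's middle, in the middle of the strip's thickness, 108 mm above the bench (strip's top); axes as the tank. The strip has one square open-topped notch, 20 mm long in y, 10 mm deep. The strip may stand up to 25 mm either way along y, so the notch's middle is within 25 mm of here but NOT measured: find it by sight or feel. Stiff: it stays put. Keep forces under 30 N
- tool_pot: bystander: terracotta pot, 74 mm across, with wooden tool handles, about 130 mm high. Origin: centre of its underside
- spool: bystander: wooden spool, 40 mm across, 44 mm high, upright. Origin: centre of its underside
- block: bystander: steel doming block, a 40 mm cube with a round hollow in its top. Origin: centre of its underside

How it is judged:
By the outcome, as a careful person would: the job done as asked, in the order asked, and still so for the second after the job is handed in, with the robot touching nothing.
It also fails if it takes over 64 s, if anything falls off the work surface, if the arm or the gripper's body presses on something with over 40 N, if the wrist force passes 120 N, or if a joint passes its speed limit or range.

## Working session

There is one attempt and no reset: what is moved stays moved. The work goes in short steps, Python scripts to look and compute and a tool call to move; the robot and the scene stay as the last step left them, time stands still between calls to the robot, and variables do not carry over. Pictures are saved under pics/ and viewed, at most 10 in all, crops included, and the job is handed in when it is done.

Besides the shell and the picture viewer there is one more tool, called as name(argument=value, ...) on one line, values as JSON. servo_tool: Moves the arm, as the interface text tells. Its arguments: {"type":"object","properties":{"targets":{"type":"array","items":{"type":"array"}},"newtons":{"type":"number"}},"required":["targets"]}

```bash
mkdir -p pics; ls; python3 - <<'E'
from bench import robot
import cv2,numpy as np
s=robot.observe();print(s)
for n in("scene","side"):
    cv2.imwrite(f"pics/{n}0.png",robot.capture(n));m=robot.camera_model(n);print(n,m)
E
```

```text
pics
{'time_s': 0.0, 'joints': array([-1.45724508e+00,  2.17801347e-01,  1.61490700e+00,  2.05256783e-05,
        1.31129511e+00, -1.12151098e-01]), 'qvel': array([ 0.00091695,  0.00018526,  0.00076041, -0.00077173, -0.00014386,
       -0.00072288]), 'joint_efforts': array([-3.15899142e-04, -3.96850491e+01, -3.03853691e+01, -2.59659822e-05,
        9.64227773e-03,  3.51847351e-08]), 'tcp_pos': array([ 0.13983504, -0.60833156,  0.22995317]), 'orientation': array([ 9.93638637e-01,  1.12609082e-01,  9.07216184e-06, -1.20540925e-03]), 'contact_force': array([-0.45836831,  0.94243632,  0.22088918]), 'torque': array([ 0.02561356, -0.04404979, -0.02749528]), 'gripper_force': 0.0, 'gripper_width': 0.0855709988876845}
scene {'camera_matrix': array([[503.38721283,   0.        , 319.03647743],
       [  0.        , 503.38721283, 206.62628863],
       [  0.        ,   0.        ,   1.        ]]), 'k1': -0.14663751707800993, 'R': array([[-0.36003297,  0.93293544, -0.00277746],
       [ 0.60622629,  0.23168631, -0.76079639],
       [-0.70913041, -0.27559556, -0.6489847 ]]), 't': array([ 0.25822974, -0.29820571,  1.61179565])}
side {'camera_matrix': array([[453.79254039,   0.        , 314.58638494],
       [  0.        , 453.79254039, 195.97190641],
       [  0.        ,   0.        ,   1.        ]]), 'k1': -0.0683757801591753, 'R': array([[ 0.96590111, -0.25842483, -0.01586357],
       [-0.20765507, -0.73663229, -0.6436243 ],
       [ 0.15464288,  0.62497158, -0.76517717]]), 't': array([-0.62253602,  0.17782127,  0.977486  ])}
```

View pics/scene0.png

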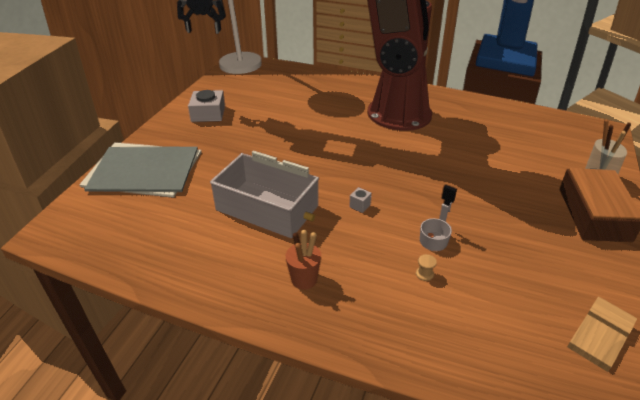

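View pics/side0.png

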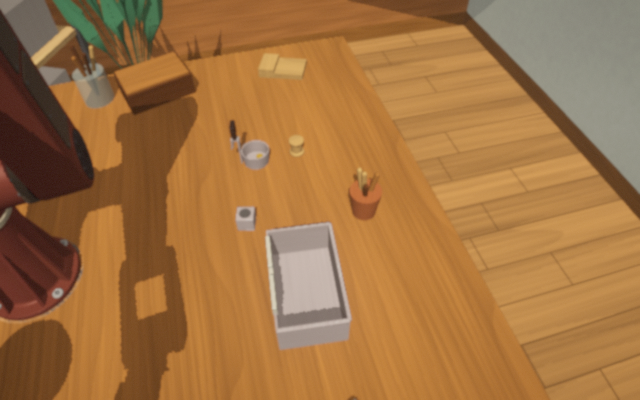

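The scene shows the tank at about (266,195), with the strip and its notch near (281,162). The basket cup is at (435,235) with its grip at (449,193); the block is at (360,200), the spool at (427,267) and the pot at (304,265). The side view shows the same layout. I'll enlarge both views to pick points.

```bash
python3 - <<'E'
import cv2,numpy as np
a=cv2.imread("pics/scene0.png");b=cv2.imread("pics/side0.png")
A=cv2.resize(a[145:255,205:325],None,fx=3.3,fy=3.3,interpolation=cv2.INTER_CUBIC)
B=cv2.resize(a[175:265,400:520],None,fx=3.3,fy=3.3,interpolation=cv2.INTER_CUBIC)
C=cv2.resize(b[215:352,255:355],None,fx=3.3,fy=3.3,interpolation=cv2.INTER_CUBIC)
D=cv2.resize(b[110:170,215:315],None,fx=3.3,fy=3.3,interpolation=cv2.INTER_CUBIC)
im=np.zeros((600,800,3),np.uint8)
def put(I,y,x):
    h=min(I.shape[0],600-y);w=min(I.shape[1],800-x);im[y:y+h,x:x+w]=I[:h,:w]
put(A,0,0);put(B,300,0);put(C,0,400);put(D,400,400)
I=np.zeros_like(im)
put(A[:300],0,0);put(B,303,0);put(C[:398],0,400);put(D,402,400)
cv2.imwrite("pics/crop1.png",im)
E
```

```text
(no output)
```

View pics/crop1.png

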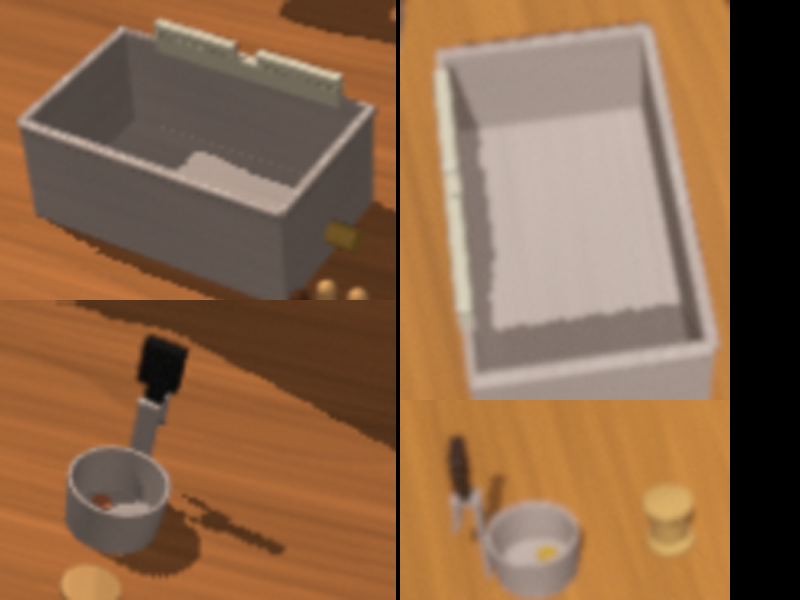

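```bash
cat > h.py <<'E'
import numpy as np,cv2
from scipy.optimize import least_squares
def proj(m,X):
    K=np.array(m["camera_matrix"]);rv=cv2.Rodrigues(np.array(m["R"]))[0]
    return cv2.projectPoints(np.array(X,float).reshape(-1,1,3),rv,np.array(m["t"],float),K,np.array([m["k1"],0,0,0.]))[0][:,0]
def ray(m,p,z):
    K=np.array(m["camera_matrix"]);u=cv2.undistortPoints(np.array(p,float).reshape(-1,1,2),K,np.array([m["k1"],0,0,0.]))[:,0]
    R=np.array(m["R"]);o=-R.T@m["t"];d=np.c_[u,np.ones(len(u))]@R
    return o+d*((z-o[2])/d[:,2])[:,None]
def W(p,X):
    c,s=np.cos(p[2]),np.sin(p[2]);X=np.array(X,float)
    return np.c_[p[0]+c*X[:,0]-s*X[:,1],p[1]+s*X[:,0]+c*X[:,1],X[:,2]]
def fit(obs,p0):  # obs: list (model, X, px)
    f=lambda p:np.concatenate([(proj(m,W(p,X))-px).ravel() for m,X,px in obs])
    return least_squares(f,p0,loss="soft_l1")
E
python3 - <<'E'
from bench import robot
from h import *
sc,sd=robot.camera_model("scene"),robot.camera_model("side")
cr=lambda P,bx,by,ox,oy:(np.array(P,float)-[bx,by]+.5)/3.3+[ox,oy]-.5
A=lambda P:cr(P,0,0,205,145);B=lambda P:cr(P,0,300,400,175);C=lambda P:cr(P,400,0,255,215);D=lambda P:cr(P,400,400,215,110)
T=[[-.067,-.11,.09],[-.067,.11,.09],[.067,-.11,.09],[.067,.11,.09]]
t=fit([(sc,T,A([(123,30),(373,107),(22,122),(283,213)])),(sd,T,C([(473,383),(440,52),(714,345),(648,28)]))],[.6,-.2,0])
print("tank",t.x,np.round(t.fun,1))
n=ray(sc,A([(156,20),(236,42),(257,53),(341,74)]),.108)
c,s=np.cos(t.x[2]),np.sin(t.x[2])
print("strip inner top in tank frame",((n[:,:2]-t.x[:2])@np.array([[c,-s],[s,c]])).round(4))
X1=[[-.046,0,.114],[0,0,.04],[-.046,0,.130]]
b=fit([(sc,[[-.046,0,.112],[0,0,.04]],B([(162,370),(118,480)])),(sd,[[-.046,0,.112],[0,0,.04]],D([(459,466),(534,530)]))],[.6,.1,0])
print("basket",b.x,np.round(b.fun,1), "grip",W(b.x,[[-.046,0,.114]]))
for nm,p,z in(("spool",(427,262),.044),("pot",(304,254),.074),("block",(360,194),.04)):print(nm,ray(sc,[p],z))
E
```

```text
tank [ 0.5736096  -0.19721335 -0.11317101] [-0.4 -0.2 -0.3  0.2 -1.5  0.4 -1.1  0.5 -1.1 -0.7 -1.2 -0.1  0.2 -0.1
 -0.4 -1. ]
strip inner top in tank frame [[-0.0686 -0.0771]
 [-0.0714 -0.0072]
 [-0.0663  0.0142]
 [-0.0716  0.0822]]
basket [ 0.54442267  0.21778476 -0.23927749] [-0.3 -1.4 -0.2  0.1  0.5 -1.4 -0.3 -0.2] grip [[0.49973324 0.22868679 0.114     ]]
spool [[0.65591628 0.22159531 0.044     ]]
pot [[ 0.75301035 -0.01916338  0.074     ]]
block [[0.4839053 0.018145  0.04     ]]
```

```bash
cat >> h.py <<'E'
from scipy.spatial.transform import Rotation as Ro
def goal(s,pos,ang):
    "tool-axes shift (cm) and rotvec from state s to pos, tool down with tool x at world angle ang"
    R0=Ro.from_quat(s["orientation"]);x=np.array([np.cos(ang),np.sin(ang),0]);z=np.array([0,0,-1.])
    Rt=Ro.from_matrix(np.c_[x,np.cross(z,x),z])
    print("shift cm",(R0.inv().apply(np.array(pos)-s["tcp_pos"])*100).round(2),"rot",(R0.inv()*Rt).as_rotvec().round(3))
E
python3 - <<'E'
from bench import robot
from h import *
goal(robot.observe(),[.5,.229,.23],1.331)
E
```

```text
shift cm [ 53.85 -73.55   0.18] rot [-2.000e-03 -1.000e-03 -1.105e+00]
```

servo_tool(targets=[[[3.5, -4.8, 0], [0, 0, 0], 1], [[7, -9.6, 0], [0, 0, 0], 1], [[10.5, -14.4, 0], [0, 0, 0], 1], [[14, -19.2, 0], [0, 0, 0], 1], [[17.5, -24, 0], [0, 0, 0], 1]])

```text
time_s: 0.72
tcp_pos: [0.257, -0.334, 0.2308]
orientation: [0.994, 0.112, 0.0, -0.0]
contact_force: [1.2, 0.3, -0.4]
gripper_width: 0.0857
gripper_force: 0.0
```

servo_tool(targets=[[[3.5, -4.8, 0], [0, 0, 0], 1], [[7, -9.6, 0], [0, 0, 0], 1], [[10.5, -14.4, 0], [0, 0, 0], 1], [[14, -19.2, 0], [0, 0, 0], 1], [[17.5, -24, 0], [0, 0, 0], 1]])

```text
time_s: 1.35
tcp_pos: [0.3738, -0.0611, 0.2312]
orientation: [0.994, 0.113, 0.0, 0.0]
contact_force: [0.1, -0.7, 0.7]
gripper_width: 0.0854
gripper_force: 0.0
```

servo_tool(targets=[[[3.5, -4.8, 0], [0, 0, -0.18], 1], [[7, -9.6, 0], [0, 0, -0.36], 1], [[10.5, -14.4, 0], [0, 0, -0.54], 1], [[14, -19.2, 0], [0, 0, -0.72], 1], [[18, -25, 0], [0, 0, -0.9], 1]])

```text
time_s: 1.98
tcp_pos: [0.4904, 0.2154, 0.2309]
orientation: [0.844, 0.536, -0.0, 0.0]
contact_force: [1.6, -0.4, -0.5]
gripper_width: 0.0855
gripper_force: 0.0
```

```bash
python3 - <<'E'
from bench import robot
from h import *
goal(robot.observe(),[.5,.229,.21],1.331)
E
```

```text
shift cm [1.64 0.3  2.09] rot [-0.     0.001 -0.199]
```

servo_tool(targets=[[[0, 0, 0], [0, 0, -0.1], 1], [[0, 0, 0], [0, 0, -0.199], 1], [[0, 0, 0], [0, 0, -0.199], 1]])

```text
time_s: 2.35
tcp_pos: [0.4897, 0.2138, 0.2306]
orientation: [0.789, 0.615, -0.001, -0.0]
contact_force: [0.6, 0.0, 0.4]
gripper_width: 0.0854
gripper_force: 0.0
```

```bash
python3 - <<'E'
from bench import robot
from h import *
m=robot.camera_model("wrist");s=robot.observe();print(s["tcp_pos"],s["orientation"]);I=robot.capture("wrist");cv2.imwrite("pics/w1.png",I)
print(m);np.savez("w1.npz",**m)
print(proj(m,W([.5444,.2178,-.239],[[-.046,0,.13],[0,0,.04]])))
E
```

```text
[0.48966906 0.21375935 0.23058156] [ 7.88712642e-01  6.14761665e-01 -6.26522083e-04 -2.64210890e-04]
{'camera_matrix': array([[352.34930554,   0.        , 321.93231381],
       [  0.        , 352.34930554, 204.01004096],
       [  0.        ,   0.        ,   1.        ]]), 'k1': -0.00781630504779419, 'R': array([[ 9.69702758e-01, -2.44286501e-01, -8.16825905e-04],
       [-2.34610351e-01, -9.32214386e-01,  2.75561830e-01],
       [-6.80774920e-02, -2.67021430e-01, -9.61283002e-01]]), 't': array([-0.4212651 ,  0.27789002,  0.46793786])}
[[332.35180106 180.25748923]
 [378.20568969 159.91503195]]
```

View pics/w1.png

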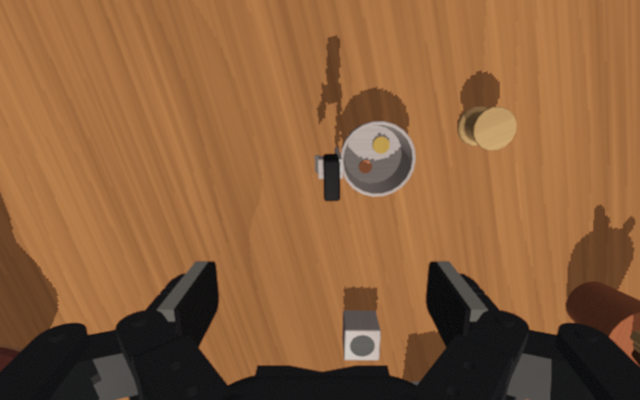

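The wrist view shows the cup rim centred near (378,158). The grip's black top runs from (324,170) to (340,200) and the spool is at (494,128). I'll refine the basket pose from these.

```bash
python3 - <<'E'
from h import *
I=cv2.imread("pics/w1.png");m=dict(np.load("w1.npz"))
c=cv2.resize(I[110:210,300:430],None,fx=6,fy=6,interpolation=cv2.INTER_CUBIC)
p=[.5444,.2178,-.239]
cv2.imwrite("pics/w1c.png",c)
E
```

```text
(no output)
```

View pics/w1c.png

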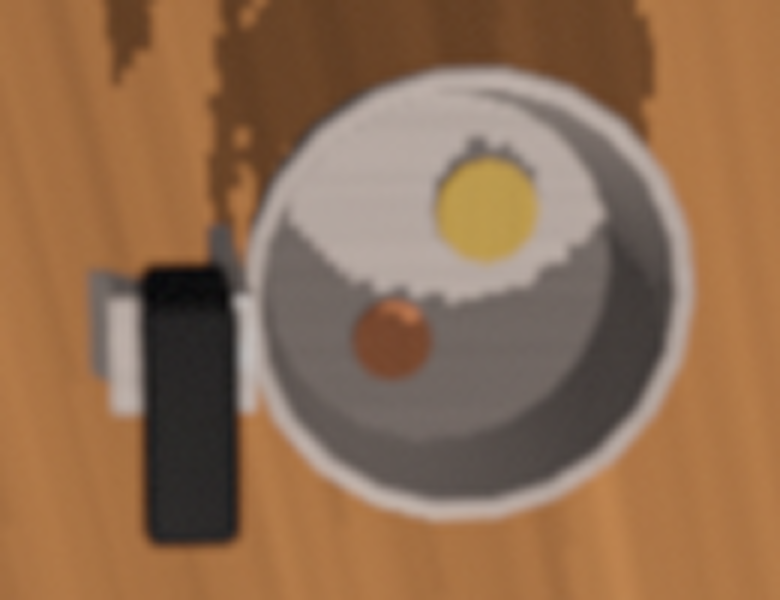

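The crop shows the grip's top face with corners near (145,308), (235,308), (238,542) and (148,542) in crop pixels. The rim centre is at (469,293), and the bridge spans (108,295) to (258,412).

```bash
python3 - <<'E'
from bench import robot
from h import *
m=dict(np.load("w1.npz"))
cr=lambda P:(np.array(P,float)+.5)/6+[300,110]-.5
g=.006;X=[[-.052,.015,.13],[-.04,.015,.13],[-.04,-.015,.13],[-.052,-.015,.13],[0,0,.04],[-.056,.008,.082],[-.056,-.008,.082]]
P=cr([(145,308),(235,308),(238,542),(148,542),(469,293),(108,295),(112,414)])
r=fit([(m,X,P)],[.5444,.2178,-.239]);print(r.x,r.fun.round(1).reshape(-1,2))
p=r.x;G=W(p,[[-.046,0,.114]])[0];print(G)
goal(robot.observe(),[G[0],G[1],.15],p[2]+np.pi/2)
E
```

```text
[ 0.54402562  0.21907932 -0.20962863] [[-1.6 -1.3]
 [ 0.7 -1.9]
 [ 1.2  0.8]
 [-0.6  1.4]
 [-0.2  0.3]
 [ 0.   0.5]
 [ 0.2 -0.4]]
[0.49903264 0.22865177 0.114     ]
shift cm [1.7  0.54 8.08] rot [-0.001  0.    -0.038]
```

servo_tool(targets=[[[1.7, 0.54, 0], [0, 0, -0.038], 1], [[1.7, 0.54, 4], [0, 0, -0.038], 0], [[1.7, 0.54, 8], [0, 0, -0.038], 0], [[1.7, 0.54, 8], [0, 0, -0.038], 0]])

```text
time_s: 2.9
tcp_pos: [0.4967, 0.2283, 0.1475]
orientation: [0.777, 0.63, -0.004, -0.002]
contact_force: [-0.8, -1.1, -0.2]
gripper_width: 0.043
gripper_force: 0.0
```

```bash
python3 - <<'E'
from bench import robot
from h import *
s=robot.observe();print(s["tcp_pos"],s["gripper_width"]);goal(s,[.499,.2287,.097],-.2096+np.pi/2)
E
```

```text
[0.49670253 0.22829206 0.14752179] 0.04298216572948955
shift cm [0.11 0.25 5.05] rot [-0.007  0.004  0.002]
```

servo_tool(targets=[[[0, 0, 2], [0, 0, 0], 0], [[0, 0, 3], [0, 0, 0], 0], [[0, 0, 3], [0, 0, 0], 0], [[0, 0, 3], [0, 0, 0], 0]])

```text
time_s: 3.4
tcp_pos: [0.5004, 0.2291, 0.1226]
orientation: [0.777, 0.63, 0.001, 0.0]
contact_force: [-1.0, -0.2, 0.3]
gripper_width: 0.0427
gripper_force: 0.0
```

```bash
python3 - <<'E'
from bench import robot
from h import *
s=robot.observe();print(s["tcp_pos"],s["gripper_width"]);goal(s,[.499,.2287,.097],-.2096+np.pi/2)
E
```

```text
[0.5004288  0.22911143 0.12259541] 0.0427077269306879
shift cm [-0.07 -0.14  2.56] rot [ 0.002 -0.001  0.002]
```

servo_tool(targets=[[[0, -0.1, 1.2], [0, 0, 0], 0], [[0, -0.1, 2.4], [0, 0, 0], 0], [[0, -0.1, 2.4], [0, 0, 0], 0], [[0, -0.1, 2.4], [0, 0, 0], 0]])

```text
time_s: 3.9
tcp_pos: [0.4984, 0.2289, 0.097]
orientation: [0.777, 0.63, -0.0, -0.0]
contact_force: [0.7, 0.4, 0.6]
gripper_width: 0.043
gripper_force: 0.0
```

servo_tool(targets=[[[0, 0, 0], [0, 0, 0], -0.4], [[0, 0, 0], [0, 0, 0], -0.6], [[0, 0, 0], [0, 0, 0], -0.8], [[0, 0, 0], [0, 0, 0], -1], [[0, 0, 0], [0, 0, 0], -1]], newtons=30)

```text
time_s: 4.53
tcp_pos: [0.4991, 0.2291, 0.0978]
orientation: [0.777, 0.63, 0.001, 0.0]
contact_force: [1.4, 0.2, 1.2]
gripper_width: 0.0114
gripper_force: 32.1
```

servo_tool(targets=[[[0, 0, 0], [0, 0, 0], -1], [[0, 0, 0], [0, 0, 0], -1]])

```text
time_s: 4.78
tcp_pos: [0.4991, 0.2291, 0.0978]
orientation: [0.777, 0.63, 0.001, 0.0]
contact_force: [0.6, 0.7, 1.9]
gripper_width: 0.0114
gripper_force: 32.2
```

servo_tool(targets=[[[0, 0, -0.5], [0, 0, 0], -1], [[0, 0, -2], [0, 0, 0], -1], [[0, 0, -4.5], [0, 0, 0], -1], [[0, 0, -7], [0, 0, 0], -1], [[0, 0, -9.5], [0, 0, 0], -1]])

```text
time_s: 5.4
tcp_pos: [0.4978, 0.2288, 0.1933]
orientation: [0.777, 0.63, -0.001, -0.0]
contact_force: [-0.1, -0.0, -1.8]
gripper_width: 0.0113
gripper_force: 31.5
```

servo_tool(targets=[[[0, 0, -2.5], [0, 0, 0], -1], [[0, 0, -5], [0, 0, 0], -1], [[0, 0, -5.5], [0, 0, 0], -1], [[0, 0, -5.5], [0, 0, 0], -1]])

```text
time_s: 5.9
tcp_pos: [0.4982, 0.2289, 0.2472]
orientation: [0.777, 0.63, -0.0, -0.0]
contact_force: [-0.5, 0.0, -2.6]
gripper_width: 0.0117
gripper_force: 31.6
```

```bash
python3 - <<'E'
from bench import robot
from h import *
s=robot.observe();print(s["tcp_pos"],s["gripper_width"],s["contact_force"],s["torque"])
t=[.5736,-.1972,-.1132]
for y in(-.06,0,.02): print(W(t,[[-.0648,y,.108]]))
q=W(t,[[-.0648,-.06,.24]])[0]
goal(s,q,t[2]+np.pi/2)
E
```

```text
[0.49815686 0.22889619 0.24716927] 0.011703837332313359 [-0.51606576  0.03071525 -2.56305531] [0.02205106 0.07174445 0.00451508]
[[ 0.50243723 -0.24949628  0.108     ]]
[[ 0.50921474 -0.1898803   0.108     ]]
[[ 0.51147391 -0.1700083   0.108     ]]
shift cm [-46.72  10.3    0.72] rot [-0.     0.    -0.095]
```

servo_tool(targets=[[[-3, 0.7, 0], [0, 0, -0.02], -1], [[-7, 1.6, 0], [0, 0, -0.04], -1], [[-12, 2.7, 0], [0, 0, -0.06], -1], [[-17, 3.8, 0], [0, 0, -0.08], -1], [[-22, 4.9, 0], [0, 0, -0.095], -1]])

```text
time_s: 6.52
tcp_pos: [0.4996, 0.0023, 0.2454]
orientation: [0.746, 0.666, -0.001, -0.001]
contact_force: [0.8, 0.0, -2.1]
gripper_width: 0.0116
gripper_force: 31.5
```

```bash
python3 - <<'E'
from bench import robot
from h import *
t=[.5736,-.1972,-.1132]
goal(robot.observe(),W(t,[[-.0648,-.06,.24]])[0],t[2]+np.pi/2)
E
```

```text
shift cm [-24.99   3.1    0.53] rot [-0.003 -0.     0.001]
```

servo_tool(targets=[[[-5, 0.6, 0], [0, 0, 0], -1], [[-10, 1.2, 0], [0, 0, 0], -1], [[-15, 1.9, 0], [0, 0, 0], -1], [[-20, 2.5, 0], [0, 0, 0], -1], [[-24, 3, 0], [0, 0, 0], -1]])

```text
time_s: 7.15
tcp_pos: [0.5024, -0.2397, 0.2452]
orientation: [0.746, 0.666, -0.001, -0.002]
contact_force: [0.2, 0.7, -2.3]
gripper_width: 0.0113
gripper_force: 31.5
```

servo_tool(targets=[[[0, 0, 0], [0, 0, 0], -1], [[0, 0, 0], [0, 0, 0], -1], [[0, 0, 0], [0, 0, 0], -1]])

```text
time_s: 7.52
tcp_pos: [0.5034, -0.2368, 0.2465]
orientation: [0.745, 0.667, -0.0, -0.001]
contact_force: [0.0, -0.1, -2.1]
gripper_width: 0.0116
gripper_force: 31.5
```

```bash
python3 - <<'E'
from bench import robot
from h import *
s=robot.observe();print(s["tcp_pos"],s["orientation"])
m=robot.camera_model("wrist");I=robot.capture("wrist");np.savez("w2.npz",**m);cv2.imwrite("pics/w2.png",I)
E
```

```text
[ 0.50344207 -0.23682813  0.24645421] [ 7.45448430e-01  6.66562647e-01 -7.57118642e-05 -9.33238931e-04]
```

View pics/w2.png

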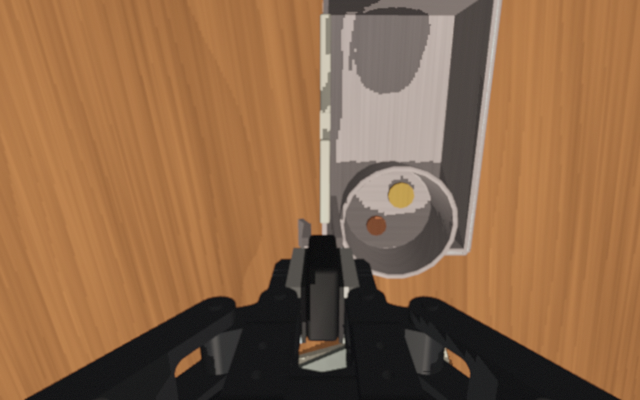

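The wrist view shows the strip at columns 321–330 running from row 14 to row 223, with a break near row 139 that is probably the notch. The held cup is at (400,222). I'll zoom in.

```bash
python3 - <<'E'
import cv2,numpy as np
I=cv2.imread("pics/w2.png")
a=cv2.resize(I[5:155,310:345],None,fx=4,fy=4,interpolation=cv2.INTER_CUBIC)
b=cv2.resize(I[110:260,290:350],None,fx=4,fy=4,interpolation=cv2.INTER_CUBIC)
c=cv2.resize(I[155:295,335:465],None,fx=3,fy=3,interpolation=cv2.INTER_CUBIC)
im=np.zeros((600,800,3),np.uint8)
im[:,:140]=a;im[:,150:390]=b;im[:420,400:790]=c
cv2.imwrite("pics/w2c.png",im)
E
```

```text
(no output)
```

View pics/w2c.png

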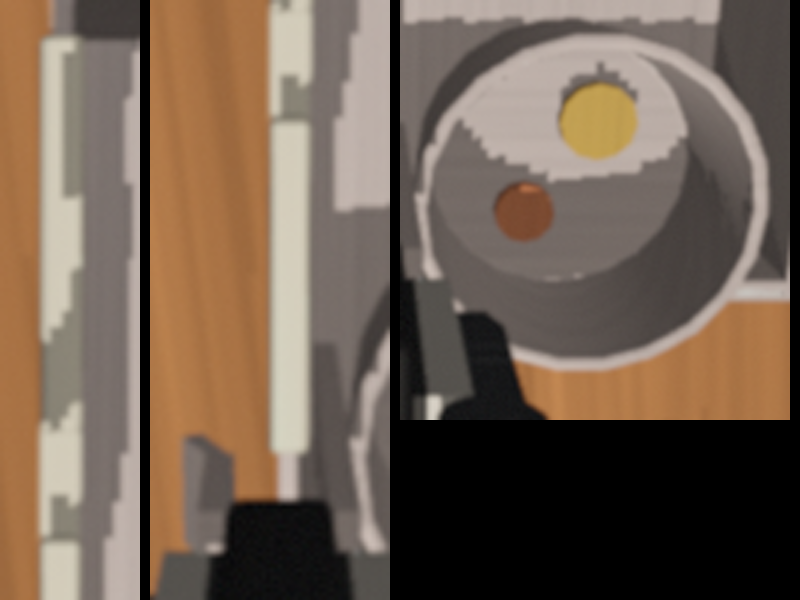

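The crop shows the strip's near end at pixel row 223, a notch edge at row 140.5, and the far end at row 14.5. The strip spans columns 320 to 330.

```bash
python3 - <<'E'
from bench import robot
from h import *
m=dict(np.load("w2.npz"))
t=np.array([.5736,-.1972,-.1132]);c,s=np.cos(t[2]),np.sin(t[2]);M=np.array([[c,-s],[s,c]])
P=[(325,223),(325,140.5),(324.7,14.5),(320,200),(330,200),(320,120),(330,120),(320,30),(330,30)]
w=ray(m,P,.108);print(np.c_[w[:,:2],(w[:,:2]-t[:2])@M].round(4))
d=w[2]-w[0];print("len",np.hypot(*d[:2]),"yaw",np.arctan2(d[1],d[0])-np.pi/2)
st=robot.observe();R=Ro.from_quat(st["orientation"]).as_matrix();print("tool x ang",np.arctan2(R[1,0],R[0,0])-np.pi/2)
# scene points again, unknown offset
print("where would the held cup rim appear", )
T=st["tcp_pos"];a=np.arctan2(R[1,0],R[0,0])-np.pi/2
b=lambda dx,dy:W([T[0]+dx,T[1]+dy,a],[[.046,0,T[2]-.0975+.04],[-.006,0,0]])[0]
print(proj(m,[b(0,0)]))
E
```

```text
[[ 0.5016 -0.2643 -0.064  -0.0748]
 [ 0.5091 -0.196  -0.0642 -0.0061]
 [ 0.5187 -0.1067 -0.0648  0.0837]
 [ 0.4997 -0.2439 -0.0682 -0.0547]
 [ 0.5079 -0.2448 -0.0599 -0.0547]
 [ 0.5069 -0.1799 -0.0682  0.0096]
 [ 0.5147 -0.1808 -0.0604  0.0097]
 [ 0.5142 -0.1164 -0.0682  0.0735]
 [ 0.5214 -0.1173 -0.0609  0.0735]]
len 0.15855447506187362 yaw -0.10805332550031665
tool x ang -0.11138759390953212
where would the held cup rim appear
[[401.2402658  223.75820039]]
```

```bash
cat >> h.py <<'E'
t=np.array([.5736,-.1972,-.110])
def tk(s): # TCP in tank frame
    c,q=np.cos(t[2]),np.sin(t[2]);return (s["tcp_pos"][:2]-t[:2])@np.array([[c,-q],[q,c]]),s["tcp_pos"][2]
E
python3 - <<'E'
from bench import robot
from h import *
s=robot.observe();print(tk(s));goal(s,W(t,[[-.0638,-.030,.213]])[0],t[2]+np.pi/2)
E
```

```text
(array([-0.06518703, -0.04713123]), np.float64(0.24678753693347696))
shift cm [1.71 0.14 3.38] rot [-0.001 -0.001 -0.001]
```

servo_tool(targets=[[[1, 0.1, 0], [0, 0, 0], -1], [[1.7, 0.14, 1.2], [0, 0, 0], -1], [[1.7, 0.14, 2.4], [0, 0, 0], -1], [[1.7, 0.14, 3.3], [0, 0, 0], -1], [[1.7, 0.14, 3.3], [0, 0, 0], -1]])

```text
time_s: 8.2
tcp_pos: [0.5061, -0.2211, 0.2126]
orientation: [0.746, 0.666, -0.001, -0.001]
contact_force: [0.7, 0.1, -2.3]
gripper_width: 0.0118
gripper_force: 31.5
```

servo_tool(targets=[[[0, 0, 0], [0, 0, 0], -1], [[0, 0, 0], [0, 0, 0], -1], [[0, 0, 0], [0, 0, 0], -1]])

```text
time_s: 8.57
tcp_pos: [0.5073, -0.2218, 0.2148]
orientation: [0.746, 0.666, 0.0, 0.0]
contact_force: [0.5, -0.7, -2.4]
gripper_width: 0.0116
gripper_force: 31.5
```

```bash
python3 - <<'E'
from bench import robot
from h import *
s=robot.observe();print(tk(s));goal(s,W(t,[[-.0638,-.030,.213]])[0],t[2]+np.pi/2);print(s["contact_force"])
E
```

```text
(array([-0.06315602, -0.03172408]), np.float64(0.21481283738460555))
shift cm [ 0.17 -0.07  0.18] rot [ 0.001  0.    -0.003]
[ 0.52054348 -0.6962973  -2.37750086]
```

servo_tool(targets=[[[0, 0, 1], [0, 0, 0], -1], [[0, 0, 2], [0, 0, 0], -1], [[0, 0, 3], [0, 0, 0], -1], [[0, 0, 4], [0, 0, 0], -1], [[0, 0, 5], [0, 0, 0], -1]])

```text
time_s: 9.2
tcp_pos: [0.5069, -0.2214, 0.1634]
orientation: [0.746, 0.666, -0.0, -0.0]
contact_force: [0.3, 0.1, -2.3]
gripper_width: 0.0113
gripper_force: 31.5
```

servo_tool(targets=[[[0, 0, 0.5], [0, 0, 0], -1], [[0, 0, 0.5], [0, 0, 0], -1], [[0, 0, 0.5], [0, 0, 0], -1]])

```text
time_s: 9.57
tcp_pos: [0.5075, -0.2217, 0.1598]
orientation: [0.746, 0.666, 0.0, 0.0]
contact_force: [-0.2, -0.9, -2.2]
gripper_width: 0.0114
gripper_force: 31.5
```

```bash
python3 - <<'E'
from bench import robot
from h import *
s=robot.observe();print(tk(s),s["contact_force"]);m=robot.camera_model("wrist");np.savez("w3.npz",**m)
w=robot.capture("wrist");sc=robot.capture("scene")
cv2.imwrite("pics/w3.png",w);cv2.imwrite("pics/sc3.png",sc)
im=np.zeros((600,800,3),np.uint8)
im[:,:400]=cv2.resize(w[110:290,270:390],(400,600),interpolation=cv2.INTER_CUBIC)
im[:400,400:]=cv2.resize(sc[115:195,240:320],(400,400),interpolation=cv2.INTER_CUBIC)
cv2.imwrite("pics/c3.png",im)
E
```

```text
(array([-0.0630287 , -0.03165707]), np.float64(0.1597818976535622)) [-0.21451973 -0.89787447 -2.21737499]
```

View pics/c3.png

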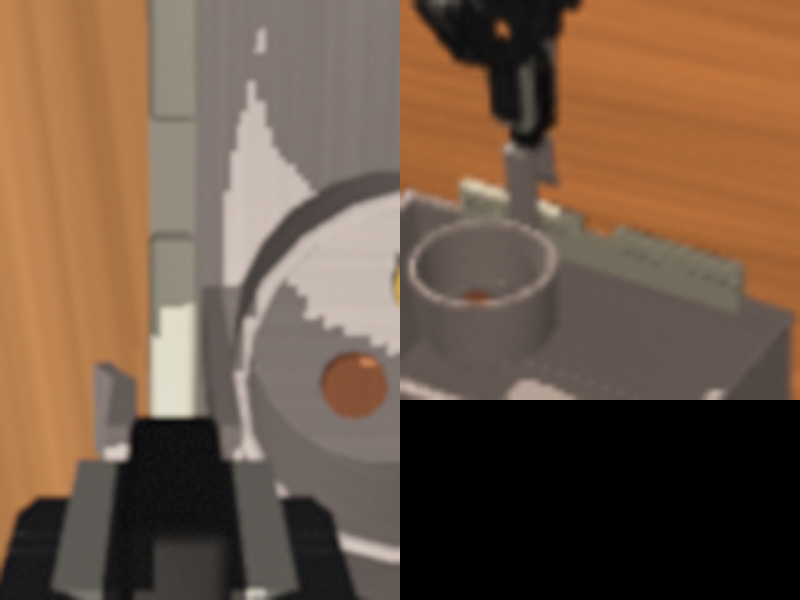

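The view shows the leg just outside the strip on its left and the cup inside the tank. The notch lies at crop rows 118–236, which is picture rows 145–181, at columns 315–328.

```bash
python3 - <<'E'
from bench import robot
from h import *
m=dict(np.load("w3.npz"));c,q=np.cos(t[2]),np.sin(t[2])
k=120/400
P=[(270+172*k,110+118*k),(270+172*k,110+236*k),(270+150*k,110+200*k),(270+195*k,110+200*k)]
w=ray(m,P,.108);print(((w[:,:2]-t[:2])@np.array([[c,-q],[q,c]])).round(4))
s=robot.observe();print(tk(s))
R=Ro.from_quat(s["orientation"]).as_matrix();a=np.arctan2(R[1,0],R[0,0])-np.pi/2;T=s["tcp_pos"]
# expected crop pixel of leg at y=+8: inner/outer at bridge level & tip
X=W([T[0],T[1],a],[[-.006,.008,T[2]-.0195-.015],[-.010,.008,T[2]-.0195-.015],[-.006,.008,T[2]-.0195],[-.010,.008,T[2]-.0195]])
print(a,((proj(m,X)-[270,110])/k).round(0))
E
```

```text
[[-0.0643  0.0155]
 [-0.0643 -0.0043]
 [-0.068   0.0018]
 [-0.0605  0.0018]]
(array([-0.06297805, -0.03167371]), np.float64(0.15994044679704322))
-0.11301488689665673 [[143. 378.]
 [118. 378.]
 [141. 412.]
 [114. 412.]]
```

servo_tool(targets=[[[0, 0, 0.6], [0, 0, 0], -1], [[0, 0, 1.2], [0, 0, 0], -1], [[0, 0, 1.6], [0, 0, 0], -1], [[0, 0, 2.0], [0, 0, 0], -1], [[0, 0, 2.0], [0, 0, 0], -1]])

```text
time_s: 10.3
tcp_pos: [0.5067, -0.2213, 0.1387]
orientation: [0.746, 0.666, -0.0, -0.001]
contact_force: [-0.3, 0.4, -2.2]
gripper_width: 0.0118
gripper_force: 31.5
```

servo_tool(targets=[[[0, 0, 0.3], [0, 0, 0], -1], [[0, 0, 0.6], [0, 0, 0], -1], [[0, 0, 0.8], [0, 0, 0], -1], [[0, 0, 0.8], [0, 0, 0], -1]])

```text
time_s: 10.8
tcp_pos: [0.5069, -0.2214, 0.131]
orientation: [0.746, 0.666, -0.0, -0.0]
contact_force: [-1.0, -0.1, -1.2]
gripper_width: 0.0117
gripper_force: 31.5
```

Free so far. I'll lower until the hook touches.

servo_tool(targets=[[[0, 0, 0.1], [0, 0, 0], -1], [[0, 0, 0.2], [0, 0, 0], -1], [[0, 0, 0.2], [0, 0, 0], -1]])

```text
time_s: 11.18
tcp_pos: [0.507, -0.2215, 0.1292]
orientation: [0.746, 0.666, -0.0, -0.0]
contact_force: [-0.4, -0.3, -1.2]
gripper_width: 0.0116
gripper_force: 31.5
```

servo_tool(targets=[[[0, 0, 0.1], [0, 0, 0], -1], [[0, 0, 0.15], [0, 0, 0], -1], [[0, 0, 0.15], [0, 0, 0], -1]])

```text
time_s: 11.55
tcp_pos: [0.5071, -0.2215, 0.1279]
orientation: [0.746, 0.666, 0.0, 0.0]
contact_force: [0.0, -0.6, -1.4]
gripper_width: 0.0113
gripper_force: 31.7
```

servo_tool(targets=[[[0, 0, 0.1], [0, 0, 0], -1], [[0, 0, 0.1], [0, 0, 0], -1], [[0, 0, 0.1], [0, 0, 0], -1]])

```text
time_s: 11.92
tcp_pos: [0.5072, -0.2216, 0.1278]
orientation: [0.746, 0.666, -0.0, -0.0]
contact_force: [-2.1, 1.6, 5.5]
gripper_width: 0.0114
gripper_force: 32.6
```

servo_tool(targets=[[[0, 0, 0.05], [0, 0, 0], -1], [[0, 0, 0.05], [0, 0, 0], -1], [[0, 0, 0.05], [0, 0, 0], -1]])

```text
time_s: 12.3
tcp_pos: [0.5072, -0.2216, 0.1278]
orientation: [0.746, 0.666, -0.0, -0.0]
contact_force: [-3.4, 2.9, 7.1]
gripper_width: 0.0118
gripper_force: 33.0
```

servo_tool(targets=[[[0.4, 0, -0.02], [0, 0, 0], -1], [[0.9, 0, -0.02], [0, 0, 0], -1], [[1.4, 0, -0.02], [0, 0, 0], -1], [[1.9, 0, -0.02], [0, 0, 0], -1], [[2.4, 0, -0.02], [0, 0, 0], -1]])

```text
time_s: 12.92
tcp_pos: [0.5112, -0.1989, 0.1278]
orientation: [0.746, 0.666, 0.0, 0.002]
contact_force: [-0.6, -5.4, 4.8]
gripper_width: 0.0114
gripper_force: 32.6
```

```bash
python3 - <<'E'
from bench import robot
from h import *
s=robot.observe();print(tk(s),s["contact_force"])
E
```

```text
(array([-0.0618594 , -0.00855256]), np.float64(0.12779211582692943)) [-0.62581626 -5.40879018  4.83110327]
```

servo_tool(targets=[[[0.3, 0, 0], [0, 0, 0], -1], [[0.6, 0, 0], [0, 0, 0], -1], [[0.9, 0, 0], [0, 0, 0], -1], [[1.1, 0, 0], [0, 0, 0], -1]])

```text
time_s: 13.42
tcp_pos: [0.5122, -0.1875, 0.1275]
orientation: [0.746, 0.666, 0.0, 0.002]
contact_force: [0.3, -4.2, 5.2]
gripper_width: 0.0115
gripper_force: 32.5
```

servo_tool(targets=[[[0.1, 0, 0], [0, 0, 0], -1], [[0.2, 0, 0], [0, 0, 0], -1], [[0.2, 0, 0], [0, 0, 0], -1]])

```text
time_s: 13.8
tcp_pos: [0.5099, -0.1832, 0.1248]
orientation: [0.746, 0.666, -0.0, -0.002]
contact_force: [0.2, -0.6, -2.7]
gripper_width: 0.0114
gripper_force: 31.5
```

```bash
python3 - <<'E'
from bench import robot
from h import *
s=robot.observe();print(tk(s),s["contact_force"])
E
```

```text
(array([-0.06485534,  0.00688068]), np.float64(0.12476355259596064)) [ 0.24854268 -0.60549034 -2.73995806]
```

The hook has dropped into the notch: z is down and the load is off. Next I lower it to the notch floor.

servo_tool(targets=[[[-0.05, 0, 0.15], [0, 0, 0], -1], [[-0.05, 0, 0.3], [0, 0, 0], -1], [[-0.05, 0, 0.45], [0, 0, 0], -1], [[-0.05, 0, 0.55], [0, 0, 0], -1], [[-0.05, 0, 0.55], [0, 0, 0], -1]])

```text
time_s: 14.42
tcp_pos: [0.5112, -0.1852, 0.1209]
orientation: [0.746, 0.666, 0.0, -0.0]
contact_force: [-0.5, -0.6, -2.8]
gripper_width: 0.0116
gripper_force: 31.5
```

servo_tool(targets=[[[0, 0, 0.1], [0, 0, 0], -1], [[0, 0, 0.15], [0, 0, 0], -1], [[0, 0, 0.15], [0, 0, 0], -1]])

```text
time_s: 14.8
tcp_pos: [0.5112, -0.1852, 0.1194]
orientation: [0.746, 0.666, -0.0, -0.0]
contact_force: [-0.7, -0.4, -1.3]
gripper_width: 0.0115
gripper_force: 31.5
```

servo_tool(targets=[[[0, 0, 0.05], [0, 0, 0], -1], [[0, 0, 0.1], [0, 0, 0], -1], [[0, 0, 0.1], [0, 0, 0], -1]])

```text
time_s: 15.18
tcp_pos: [0.5111, -0.1853, 0.1184]
orientation: [0.746, 0.666, -0.0, -0.0]
contact_force: [-0.6, -0.4, -2.9]
gripper_width: 0.0115
gripper_force: 31.5
```

Seating is expected at about 0.1178.

servo_tool(targets=[[[0, 0, 0.05], [0, 0, 0], -1], [[0, 0, 0.08], [0, 0, 0], -1], [[0, 0, 0.08], [0, 0, 0], -1]])

```text
time_s: 15.55
tcp_pos: [0.5113, -0.1853, 0.1179]
orientation: [0.746, 0.666, 0.0, 0.0]
contact_force: [-0.4, -0.3, -1.2]
gripper_width: 0.0118
gripper_force: 31.7
```

servo_tool(targets=[[[0, 0, 0.04], [0, 0, 0], -1], [[0, 0, 0.04], [0, 0, 0], -1], [[0, 0, 0.04], [0, 0, 0], -1]])

```text
time_s: 15.92
tcp_pos: [0.5113, -0.1853, 0.1178]
orientation: [0.746, 0.666, -0.0, 0.0]
contact_force: [-1.8, 0.5, 3.3]
gripper_width: 0.0114
gripper_force: 32.4
```

servo_tool(targets=[[[0, 0, -0.04], [0, 0, 0], -0.72], [[0, 0, -0.04], [0, 0, 0], -0.6], [[0, 0, -0.04], [0, 0, 0], -0.4], [[0, 0, -0.04], [0, 0, 0], -0.1], [[0, 0, -0.04], [0, 0, 0], 0]])

```text
time_s: 16.55
tcp_pos: [0.5113, -0.1853, 0.1176]
orientation: [0.746, 0.666, 0.0, 0.0]
contact_force: [-0.6, 0.2, -0.5]
gripper_width: 0.0429
gripper_force: 0.0
```

servo_tool(targets=[[[0, 0, -0.5], [0, 0, 0], 0], [[0, 0, -2], [0, 0, 0], 0], [[0, 0, -4], [0, 0, 0], 0], [[0, 0, -7], [0, 0, 0], 0], [[0, 0, -10], [0, 0, 0], 0]])

```text
time_s: 17.18
tcp_pos: [0.5115, -0.1854, 0.2199]
orientation: [0.746, 0.666, 0.0, 0.001]
contact_force: [0.5, 0.1, 0.8]
gripper_width: 0.0431
gripper_force: 0.0
```

servo_tool(targets=[[[-2, -3, -3], [0, 0, 0], 0], [[-4, -5, -5], [0, 0, 0], 0], [[-4, -5, -5], [0, 0, 0], 0], [[-4, -5, -5], [0, 0, 0], 0]])

```text
time_s: 17.68
tcp_pos: [0.4572, -0.2191, 0.2679]
orientation: [0.746, 0.666, 0.0, 0.0]
contact_force: [-0.6, 0.5, 0.3]
gripper_width: 0.0427
gripper_force: 0.0
```

```bash
python3 - <<'E'
from bench import robot
from h import *
s=robot.observe();print(s["tcp_pos"],s["contact_force"])
w=robot.capture("wrist");sc=robot.capture("scene");sd=robot.capture("side")
im=np.zeros((600,800,3),np.uint8)
im[:300,:480]=cv2.resize(w,(480,300))
im[300:,:400]=cv2.resize(sc[130:220,220:340],(400,300),interpolation=cv2.INTER_CUBIC)
im[300:,400:]=cv2.resize(sd[215:350,220:400],(400,300),interpolation=cv2.INTER_CUBIC)
cv2.imwrite("pics/fin.png",im)
E
```

```text
[ 0.45720661 -0.21910067  0.26792405] [-0.60067261  0.5475553   0.30994314]
```

View pics/fin.png

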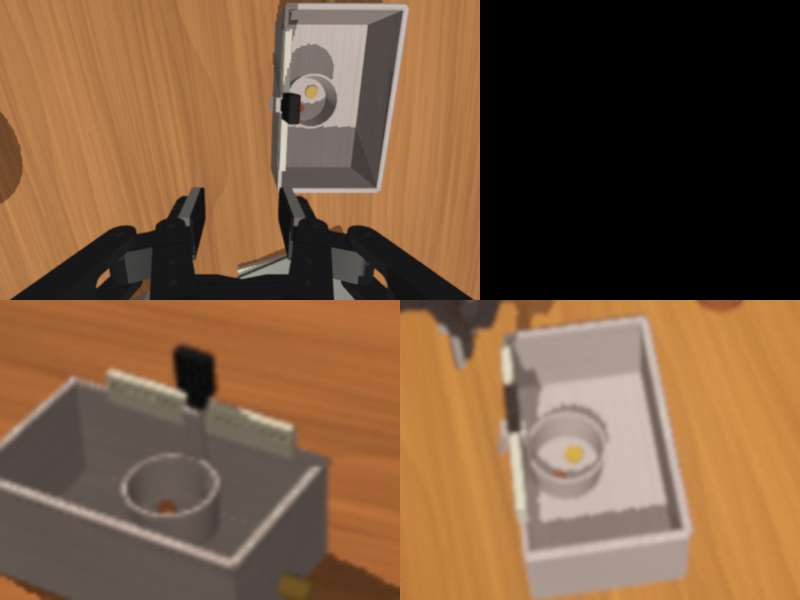

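The final views show the basket hanging in the notch, with its grip at about (195,375) in the scene crop. The cup is inside the tank and the gripper is clear.

```bash
python3 -c "
from bench import robot
print(robot.sign_off())"
```

```text
the job is handed in; nothing more can be done
None
```

The basket hangs by itself, seated about 10 mm down in the strip's notch with the cup inside the tank and the gripper clear; the job was handed in at about 18 s, forces stayed under 10 N, and nothing else was touched.

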